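# Click the biscuit box shut

## Task

The snap-fit lid of the biscuit box on the kitchen table is only half closed. Press around its blue rim with the fingertips, section by section, until all four sections have clicked fully down and no orange seal shows. Leave the box standing where it is, without lifting or shoving it, and do not disturb the other things on the table.

Things in the scene. Friction and masses are not known exactly. Their poses are not given: they have to be found in the camera images.
- food_box: Pale grey plastic biscuit box with a dark blue snap-fit lid, 148 mm (its x) by 188 mm (its y) over the lid, loose on the table, about 1.8 kg. Origin: centre of its underside, z up. The lid's flat middle is 78 mm above the origin; four fixed corner blocks (24 mm square) rise to 84 mm. Between them lie four light blue rim sections with an orange seal beneath; left and right may start open or shut, front and back start open.
- front_mid (a point): Middle of the top face of the front rim section, on the -x side (a long side) of the food box in the box's own frame; the top face is 129 mm long and 18 mm wide. That face is 92 mm above the box's underside while open (orange seal showing), 84 mm, level with the corners, when shut. The point moves with it.
- rim_front (a joint): How far the front rim section is pressed down, in m: 0 open (standing proud), 0.008 clicked fully shut. An over-centre snap: it resists with up to about 7 N (most in the first 3 mm), springs back up if let go before about 4 mm, and beyond about 5 mm snaps down by itself to 8 mm and stays there.
- back_mid (a point): Middle of the top face of the back rim section, on the +x side (a long side) of the food box in the box's own frame; the top face is 129 mm long and 18 mm wide. That face is 92 mm above the box's underside while open (orange seal showing), 84 mm, level with the corners, when shut. The point moves with it.
- rim_back (a joint): How far the back rim section is pressed down, in m: 0 open (standing proud), 0.008 clicked fully shut. An over-centre snap: it resists with up to about 7 N (most in the first 3 mm), springs back up if let go before about 4 mm, and beyond about 5 mm snaps down by itself to 8 mm and stays there.
- left_mid (a point): Middle of the top face of the left rim section, on the +y side (a short side) of the food box in the box's own frame; the top face is 89 mm long and 18 mm wide. That face is 92 mm above the box's underside while open (orange seal showing), 84 mm, level with the corners, when shut. The point moves with it.
- rim_left (a joint): How far the left rim section is pressed down, in m: 0 open (standing proud), 0.008 clicked fully shut. An over-centre snap: it resists with up to about 7 N (most in the first 3 mm), springs back up if let go before about 4 mm, and beyond about 5 mm snaps down by itself to 8 mm and stays there.
- right_mid (a point): Middle of the top face of the right rim section, on the -y side (a short side) of the food box in the box's own frame; the top face is 89 mm long and 18 mm wide. That face is 92 mm above the box's underside while open (orange seal showing), 84 mm, level with the corners, when shut. The point moves with it.
- rim_right (a joint): How far the right rim section is pressed down, in m: 0 open (standing proud), 0.008 clicked fully shut. An over-centre snap: it resists with up to about 7 N (most in the first 3 mm), springs back up if let go before about 4 mm, and beyond about 5 mm snaps down by itself to 8 mm and stays there.
- spice_jar: Small spice jar with red cap, 42 mm wide, 75 mm high, standing loose near the box's left (+y) side; not part of the job. Origin: centre of its underside.
- ramekin: Small white ceramic cup, 68 mm wide, 45 mm high, loose near the box's right (-y) side; not part of the job. Origin: centre of its underside.
- mug: Blue mug, 80 mm wide, 90 mm high, loose; not part of the job. Origin: centre of its underside.
- can: Food can with yellow label, 72 mm wide, 105 mm high, loose; not part of the job. Origin: centre of its underside.
- sauce_bottle: Sauce bottle with red label and green cap, 60 mm wide, 190 mm high, loose; not part of the job. Origin: centre of its underside.
- bowl: White bowl, 100 mm wide, 45 mm high, loose, beyond the box; not part of the job. Origin: centre of its underside.
- spatula: Spatula with steel blade and wooden handle, 240 mm long, lying loose along its own x; not part of the job. Origin: on its long axis.
Mind the look-alikes: they are no part of the job. Leave any brown look-alike of the food_box alone.

How it is judged:
At the end, for the whole second after the job is handed in: All four rim sections are snapped down (each pressed at least 6.8 of 8 mm), the box stands upright and at rest on the table within 30 mm of where it started, and every other loose thing is within 30 mm of where it started (value of joint each of rim_front, rim_back, rim_left, rim_right above 0.0068 m and distance of each of food_box, spice_jar, ramekin, mug, can, sauce_bottle, bowl, spatula from where it was at the start of the episode below 0.03 m and angle between food_box's own z axis and vertical below 0.05 rad and linear speed of food_box below 0.01 m/s); the robot touches nothing.
It fails at once if the food box is lifted (more than 12 mm), tipped (more than 0.15 rad) or shoved (more than 30 mm) (height (world z) of food_box above 0.012 m or angle between food_box's own z axis and vertical above 0.15 rad or distance of food_box from where it was at the start of the episode above 0.03 m).
It fails at once if another thing on the table is moved by more than 30 mm or lifted (distance of any of spice_jar, ramekin, mug, can, sauce_bottle, bowl, spatula from where it was at the start of the episode above 0.03 m).
It also fails if it takes over 40 s, if anything falls off the work surface, if the arm or the gripper's body presses on something with over 40 N, if the wrist force passes 120 N, or if a joint passes its speed limit or range.

## Robot

A 7-joint arm with a two-finger parallel gripper is mounted at the origin on the work surface. World frame = base frame: x ahead of the robot, y to its left, z up, the work surface at z = 0. Lengths are in m, angles in rad, forces in N, time in s.
With the tool pointing down it reaches from about 0.4 to 0.85 m from the base axis. Payload 4.4 kg.
Tool frame: the origin (TCP) lies midway between the tips of the shut fingers; the grasp point (between the pads) lies 19 mm behind it (ctrl.pinch_z is the distance from the TCP to the grasp point, in m); x points along the fingers, y is the direction in which the jaws open and shut, and the axes are right-handed (so a half turn about x gives the same grasp; the last joint's range is limited). The gripper opens to 94 mm and grips with 3 to 60 N. Pads are 16 mm wide; open, the fingers measure 119 mm over their backs; the gripper's body (75 mm by 177 mm) begins 78 mm behind the grasp point.
Start: joints at [-1.287, 0.628, 0.038, 1.517, -0.027, 0.996, -0.02], TCP at [0.223, 0.611, 0.205] pointing down, gripper open.
Joint ranges: [-3.06, 3.06], [-0.37, 2.12], [-1.25, 1.32], [0.18, 2.47], [-1.1, 4.24], [0.23, 1.98], [-2.94, 2.94]. Speed limits (rad/s): [2.57, 2.57, 3.14, 3.14, 3.14, 3.14, 3.14].

## Interface

Orientations are given as a 3x3 rotation matrix whose columns are the frame's x, y, z axes.
In Python, from plant import status, vision, job, ctrl gives the robot as it stands.
- The arm moves only by the shell command python3 -m crank 'ROWS'. ROWS is JSON, a list of rows, each an object with "grip": the opening in per cent of the stroke, from 0 (shut) to 100 (fully open); "travel": the shift along the tool's x, y, z in mm, a list of three; "angular": the turn, a rotation vector about the tool's x, y, z in rad, a list of three. A call has 1 to 5 rows; each row shifts and turns the commanded pose from where the row before left it, along the tool's axes as they then stand; what a row does not reach is not made up. A row lasts 1/8 s, in which the tool goes at most 62.5 mm and 10.7 degrees, less where a joint would pass 70% of its speed; a pose out of reach is approached as far as the arm can. A call with a gripper value outside its range is refused whole. The fingers move at their own pace and stop on an object; the grip force is fixed at half the most. Time passes only in rows, so rows that do not move let the fingers close. It gives the time, the measured TCP pose, the force and the opening at its end, in the units of the state.
- status.get_state(): the state, without advancing time (a new reading comes with each control period).
- vision.read_camera(name): name is "side" or "top" or "wrist"; returns a dict with "image" (384x512x3 uint8, red, green, blue), "K" (3x3 intrinsics, pixels), "eye" and "attitude" of the camera in the world; the wrist camera has in their place "T_tool_cam" (4x4, takes a point from camera to tool coordinates, whose origin is the TCP and whose axes are the tool frame's). Camera axes: x right, y down, z forward; pixel columns grow to the right and rows downward; lengths in m; the calibration is good to about 2 mm. A picture is of the moment at which its call begins: read the wrist's pose just before it. There is no depth.
- job.job_done(): hands the job in, once; it reports no verdict.
Trained networks look in the newest picture that a camera, given by its name, has taken for a name from the list of things; names that differ only in an ending like _2 or _b are one class to them, and where a whole thing is asked for, a point or a joint stands for the part that bears it (a point fixed in the world has none). Each returns a list of dicts, best first, with "conf" (0 to 1); they miss things now and then, are a little off and sometimes report something else, mostly with a low value. They report only what shows in the picture. A call takes as long as a camera call. They do not tell look-alikes from the thing itself.
- vision.outline_of(camera, label): "pixels" (384x512 bool, what is visible of it) and "position" ([row, column] in pixels, amid what is visible of it).
The state is a dict: "time_s": time; "joint_positions": joint angles; "qd": joint speeds; "tau": joint torques, N m; "eef_pos": TCP position; "eef_rot": TCP orientation; "contact_force": force on the tool from outside, world axes, zero at the start; "moment": the same for the moment, N m; "finger_gap": opening from 0.0 (shut) to 1.0 (fully open).
Only numpy, scipy, OpenCV 4.12 (cv2) and the standard library are available. Lean on these libraries where they do the work, as an engineer would, in place of code of your own. Each camera call takes 0.05 s, during which the arm holds its last target.

## Working session

There is one attempt and no reset: what is moved stays moved. The work goes in short steps, Python scripts to look and compute and a shell command to move; the robot and the scene stay as the last step left them, time stands still between calls to the robot, and variables do not carry over. Pictures are saved under pics/ and viewed, and the job is handed in when it is done.

```bash
ls; mkdir -p pics; python3 - <<'E'
from plant import status, vision, job, ctrl
import cv2, numpy as np
s=status.get_state(); print(s)
for n in ("top","side"):
    c=vision.read_camera(n); cv2.imwrite(f"pics/{n}0.png",c["image"][:,:,::-1]); print(n,c["K"],c["eye"],c["attitude"])
E
```

```text
pics
{'time_s': 0.0, 'joint_positions': array([-1.2868026 ,  0.62930694,  0.03843789,  1.51834124, -0.02701194,
        0.99627976, -0.02001903]), 'qd': array([ 1.05669489e-03,  1.59953554e-04,  9.74392204e-04, -1.06961212e-03,
        3.91044208e-04, -7.74355492e-05,  8.28330026e-04]), 'tau': array([ 1.13831265e-03, -5.49717164e+01,  1.14430066e+00, -1.86638671e+01,
       -5.21598605e-02,  2.35779147e-02,  1.53171982e-04]), 'eef_pos': array([0.2225024 , 0.61004272, 0.20458799]), 'eef_rot': array([[-6.14556491e-04,  3.42723794e-01,  9.39436013e-01],
       [-1.71056279e-03,  9.39434456e-01, -3.42724345e-01],
       [-9.99998348e-01, -1.81758776e-03,  8.91502723e-06]]), 'contact_force': array([-0.13975672, -0.17884104, -0.18059874]), 'moment': array([ 0.02523436, -0.00178004,  0.01511509]), 'finger_gap': 0.9967948867086343}
top [[377.11055993   0.         249.52373719]
 [  0.         377.11055993 193.48667443]
 [  0.           0.           1.        ]] [0.39354237 0.01550259 1.34594744] [[-0.01533182 -0.9975594   0.06811886]
 [-0.99972705  0.01409272 -0.01863366]
 [ 0.0176282  -0.06838596 -0.99750319]]
side [[348.41601908   0.         256.44569724]
 [  0.         348.41601908 190.97928346]
 [  0.           0.           1.        ]] [ 0.09552197 -0.59762809  0.82990598] [[ 0.84007219 -0.38881996  0.37828264]
 [-0.54239549 -0.61394672  0.5734776 ]
 [ 0.00926585 -0.68694138 -0.72665375]]
```

View pics/top0.png

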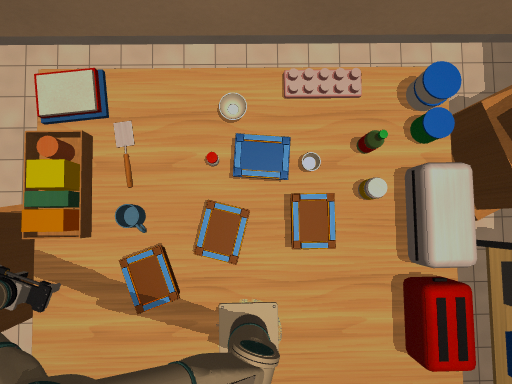

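View pics/side0.png

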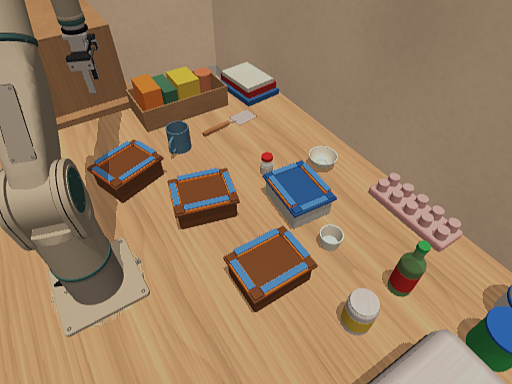

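```bash
cat > h.py <<'E'
from plant import status, vision, job, ctrl
import cv2, numpy as np
def ray(c,u,v,z):
    d=c["attitude"]@np.linalg.inv(c["K"])@np.array([u,v,1.]); return c["eye"]+d*(z-c["eye"][2])/d[2]
def proj(c,p):
    q=c["attitude"].T@(np.asarray(p)-c["eye"]); q=c["K"]@q; return q[:2]/q[2]
E
python3 - <<'E'
from h import *
c=vision.read_camera("top")
for l in ("food_box","front_mid","left_mid","rim_left","spice_jar","ramekin","mug","can","sauce_bottle","bowl","spatula"):
    for o in vision.outline_of("top",l)[:3]:
        r=cv2.minAreaRect(np.argwhere(o["pixels"])[:,::-1].astype(np.float32))
        print(l,round(o["conf"],2),np.round(o["position"]),np.round(ray(c,o["position"][1],o["position"][0],.08),3),np.round(r[0]),np.round(r[1]),round(r[2],1))
im=c["image"]; cv2.imwrite("pics/topz.png",cv2.resize(im[20:220,120:390,::-1],None,fx=2.9,fy=2.9,interpolation=cv2.INTER_CUBIC))
E
```

```text
food_box 0.88 [233. 223.] [0.348 0.082 0.08 ] [221. 232.] [46. 57.] 13.5
food_box 0.74 [221. 313.] [ 0.384 -0.221  0.08 ] [312. 221.] [56. 45.] 90.0
food_box 0.73 [280. 147.] [0.197 0.335 0.08 ] [149. 279.] [57. 49.] 70.0
front_mid 0.89 [272. 168.] [0.223 0.267 0.08 ] [166. 272.] [40.  9.] 71.6
front_mid 0.63 [235. 243.] [0.343 0.017 0.08 ] [239. 236.] [ 8. 39.] 14.0
front_mid 0.57 [171. 260.] [ 0.555 -0.043  0.08 ] [260. 174.] [37.  7.] 3.8
left_mid 0.76 [255. 217.] [0.277 0.103 0.08 ] [215. 255.] [26.  7.] 14.0
left_mid 0.76 [247. 315.] [ 0.297 -0.224  0.08 ] [314. 244.] [ 7. 26.] 90.0
left_mid 0.76 [303. 153.] [0.124 0.313 0.08 ] [156. 303.] [ 6. 26.] 68.2
rim_left 0.67 [155. 238.] [0.61  0.029 0.08 ] [238. 154.] [25.  5.] 90.0
rim_left 0.65 [246. 316.] [ 0.3   -0.227  0.08 ] [314. 244.] [ 7. 26.] 90.0
rim_left 0.52 [254. 212.] [0.279 0.118 0.08 ] [215. 255.] [27.  8.] 12.5
spice_jar 0.5 [160. 214.] [0.594 0.111 0.08 ] [212. 158.] [11. 10.] 90.0
ramekin 0.84 [162. 312.] [ 0.583 -0.22   0.08 ] [311. 161.] [16. 18.] 90.0
mug 0.85 [214. 130.] [0.418 0.391 0.08 ] [131. 217.] [34. 24.] 14.7
can 0.88 [187. 370.] [ 0.496 -0.416  0.08 ] [372. 188.] [22. 28.] 90.0
sauce_bottle 0.8 [139. 370.] [ 0.66  -0.423  0.08 ] [372. 140.] [16. 33.] 54.5
bowl 0.56 [106. 231.] [0.782 0.049 0.08 ] [232. 106.] [27. 27.] 90.0
spatula 0.86 [131. 127.] [0.696 0.403 0.08 ] [126. 153.] [66. 19.] 80.5
spatula 0.6 [108. 233.] [0.773 0.045 0.08 ] [232. 105.] [28. 28.] 45.0
```

View pics/topz.png

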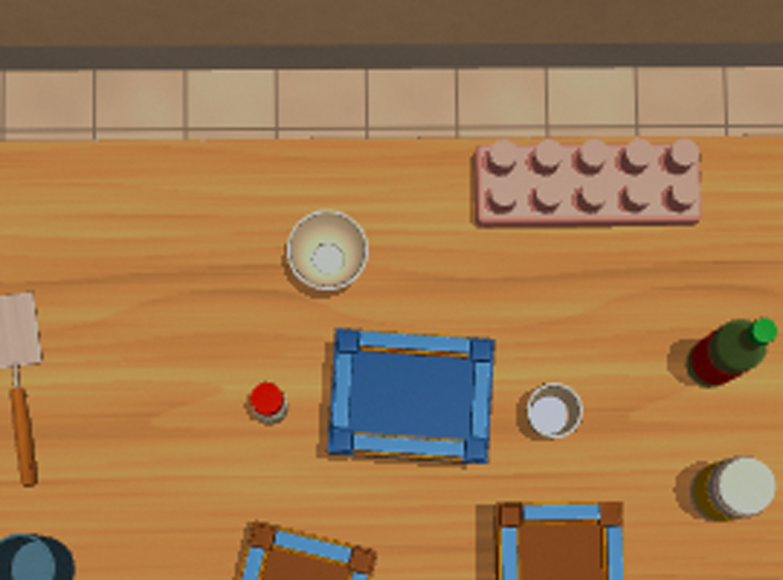

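```bash
python3 - <<'E'
from h import *
c=vision.read_camera("top"); im=c["image"]
cv2.imwrite("pics/topzz.png",cv2.resize(im[122:192,200:330,::-1],None,fx=6,fy=6,interpolation=cv2.INTER_CUBIC))
s=vision.read_camera("side"); cv2.imwrite("pics/sidezz.png",cv2.resize(s["image"][140:260,240:360,::-1],None,fx=5,fy=5,interpolation=cv2.INTER_CUBIC))
for l in ("left_mid","right_mid","front_mid","back_mid"):
  for n,cc in(("top",c),("side",s)):
    for o in vision.outline_of(n,l):
        p=ray(cc,o["position"][1],o["position"][0],.088)
        if p[0]>.5: print(l,n,round(o["conf"],2),np.round(o["position"]),np.round(p,3))
E
```

```text
left_mid top 0.51 [152. 241.] [0.619 0.019 0.088]
right_mid top 0.68 [160. 284.] [ 0.591 -0.127  0.088]
front_mid top 0.58 [139. 369.] [ 0.661 -0.418  0.088]
front_mid top 0.54 [172. 264.] [ 0.55  -0.059  0.088]
front_mid side 0.62 [189. 280.] [ 0.543 -0.043  0.088]
back_mid top 0.49 [136. 265.] [ 0.672 -0.064  0.088]
back_mid top 0.36 [172. 259.] [ 0.553 -0.041  0.088]
back_mid side 0.59 [174. 313.] [ 0.667 -0.046  0.088]
```

View pics/topzz.png

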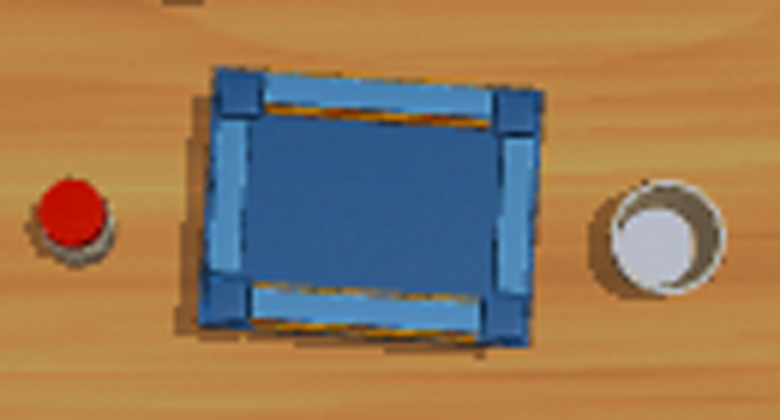

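View pics/sidezz.png

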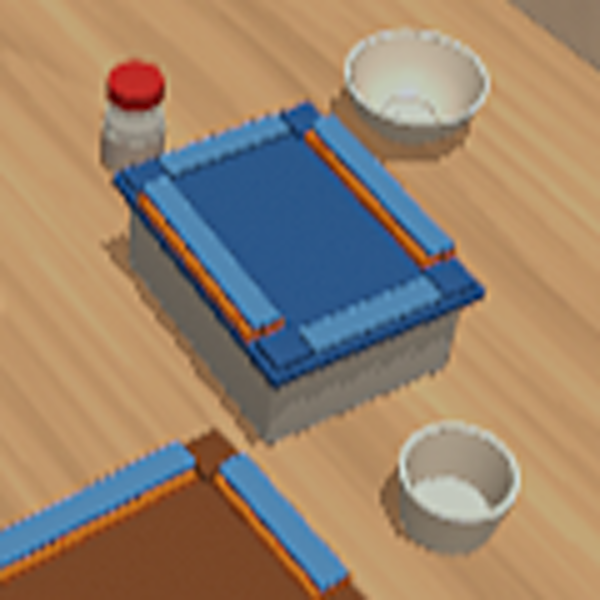

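The top picture shows the real box (blue lid) with corners at about (236,133), (290,137), (288,180) and (233,176). Orange seal shows only along the front and back sections. Left and right are flush. The brown boxes are look-alikes.

```bash
cat > pose.py <<'E'
from h import *
from scipy.optimize import least_squares
def fit(p,Ls=(.084,)):
    pass
c=vision.read_camera("top"); s=vision.read_camera("side")
# order: back-left, back-right, front-right, front-left (local +x+y,+x-y,-x-y,-x+y)
L=np.array([[.074,.094],[.074,-.094],[-.074,-.094],[-.074,.094]])
T=np.array([[215,68],[543,90],[530,346],[200,326]])/6+[200,122]-.4
S=np.array([[308,103],[484,294],[274,380],[116,178]])/5+[240,140]-.4
def world(v):
    R=np.array([[np.cos(v[2]),-np.sin(v[2])],[np.sin(v[2]),np.cos(v[2])]]); return np.c_[L@R.T+v[:2],np.full(4,.082)]
for name,sets in (("top",[(c,T)]),("side",[(s,S)]),("both",[(c,T),(s,S)])):
    f=lambda v:np.concatenate([(proj(cc,w)-q) for cc,Q in sets for w,q in zip(world(v),Q)])
    r=least_squares(f,[.61,-.05,-.05]); print(name,np.round(r.x,4),"res px",np.round(r.fun,1))
x,y,a=r.x
for n,l in(("front",[-.065,0]),("back",[.065,0])):
    print(n,np.round([x+np.cos(a)*l[0],y+np.sin(a)*l[0]],4))
E
python3 pose.py
```

```text
top [ 0.6061 -0.051  -0.0746] res px [-0.2 -0.1  0.3 -0.3  0.2  0.2 -0.4  0.2]
side [ 0.6021 -0.0571 -0.0827] res px [ 0.5 -0.3  0.9 -0.3 -0.2  0.8 -1.2 -0.6]
both [ 0.6046 -0.0536 -0.0788] res px [ 0.7  0.2  1.2  0.2  0.9  0.8  0.3  0.5  0.4 -1.2  0.8 -1.6 -0.1 -0.4
 -1.2 -1.5]
front [ 0.5398 -0.0485]
back [ 0.6694 -0.0587]
```

```bash
python3 -m crank '[{"grip":0,"travel":[0,0,0],"angular":[0,0,0]}]'
```

```text
time_s: 1.42
eef_pos: [0.2227, 0.6107, 0.2055]
eef_rot: [[-0.0, 0.343, 0.939], [0.0, 0.939, -0.343], [-1.0, 0.0, -0.0]]
contact_force: [-0.8, 0.2, 0.4]
finger_gap: 0.927
```

```bash
python3 -m crank '[{"grip":0,"travel":[0,0,0],"angular":[-0.137,0,0]},{"grip":0,"travel":[0,0,0],"angular":[-0.137,0,0]},{"grip":0,"travel":[0,-50,29],"angular":[0,0,0]},{"grip":0,"travel":[0,-50,29],"angular":[0,0,0]},{"grip":0,"travel":[0,-50,29],"angular":[0,0,0]}]'; python3 -m crank '[{"grip":0,"travel":[0,-50,29],"angular":[0,0,0]},{"grip":0,"travel":[0,-50,29],"angular":[0,0,0]},{"grip":0,"travel":[0,-50,29],"angular":[0,0,0]},{"grip":0,"travel":[0,-50,29],"angular":[0,0,0]},{"grip":0,"travel":[0,-50,29],"angular":[0,0,0]}]'
```

```text
time_s: 2.05
eef_pos: [0.2989, 0.4529, 0.2055]
eef_rot: [[0.001, 0.076, 0.997], [0.0, 0.997, -0.076], [-1.0, 0.0, 0.0]]
contact_force: [0.7, 0.2, -0.5]
finger_gap: 0.399
time_s: 2.68
eef_pos: [0.4247, 0.1927, 0.2058]
eef_rot: [[0.001, 0.076, 0.997], [0.001, 0.997, -0.076], [-1.0, 0.001, 0.001]]
contact_force: [0.7, 1.1, -0.5]
finger_gap: 0.006
```

```bash
python3 -m crank '[{"grip":0,"travel":[0,-46,26],"angular":[0,0,0]},{"grip":0,"travel":[0,-46,26],"angular":[0,0,0]},{"grip":0,"travel":[0,-46,26],"angular":[0,0,0]},{"grip":0,"travel":[0,-46,26],"angular":[0,0,0]},{"grip":0,"travel":[0,-46,26],"angular":[0,0,0]}]'; python3 -m crank '[{"grip":0,"travel":[0,0,0],"angular":[0,0,0]}]'
cat > w.py <<'E'
import sys
from h import *
s=status.get_state(); c=vision.read_camera("wrist"); 
T=np.eye(4);T[:3,:3]=s["eef_rot"];T[:3,3]=s["eef_pos"];T=T@np.asarray(c["T_tool_cam"])
w=dict(K=c["K"],eye=T[:3,3],attitude=T[:3,:3])
np.savez("w.npz",**w)
cv2.imwrite(f"pics/{sys.argv[1]}.png",cv2.resize(c["image"][:,:,::-1],None,fx=1.5,fy=1.5))
for l in ("front_mid","back_mid","left_mid","right_mid"):
    for o in vision.outline_of("wrist",l)[:2]:
        m=o["pixels"]; r=cv2.minAreaRect(np.argwhere(m)[:,::-1].astype(np.float32))
        B=[np.round(ray(w,*p,.092),3)[:2].tolist() for p in cv2.boxPoints(r)]
        print(l,round(o["conf"],2),np.round(o["position"]),np.round(ray(w,o["position"][1],o["position"][0],.092),4),B)
print(s["eef_pos"],s["contact_force"],"box fit corners px:")
E
python3 w.py w1
```

```text
time_s: 3.3
eef_pos: [0.5368, -0.0465, 0.2057]
eef_rot: [[0.001, 0.076, 0.997], [0.0, 0.997, -0.076], [-1.0, 0.0, 0.001]]
contact_force: [0.7, 0.3, -0.7]
finger_gap: 0.007
time_s: 3.42
eef_pos: [0.5372, -0.0502, 0.2055]
eef_rot: [[0.001, 0.084, 0.997], [-0.003, 0.997, -0.084], [-1.0, -0.002, 0.002]]
contact_force: [-0.2, 0.2, -0.1]
finger_gap: 0.004
front_mid 0.77 [66. 25.] [ 0.3853 -0.2737  0.092 ] [[0.328, -0.291], [0.324, -0.261], [0.448, -0.26], [0.453, -0.294]]
front_mid 0.6 [ 30. 311.] [0.3774 0.0162 0.092 ] [[0.399, -0.004], [0.347, 0.01], [0.353, 0.035], [0.406, 0.022]]
back_mid 0.79 [ 59. 139.] [ 0.3885 -0.1569  0.092 ] [[0.336, -0.17], [0.334, -0.144], [0.449, -0.145], [0.451, -0.174]]
back_mid 0.71 [ 41. 430.] [0.3973 0.1329 0.092 ] [[0.427, 0.109], [0.355, 0.129], [0.364, 0.155], [0.437, 0.137]]
left_mid 0.59 [227. 328.] [0.5839 0.0278 0.092 ] [[0.608, 0.016], [0.563, 0.021], [0.566, 0.039], [0.611, 0.035]]
right_mid 0.93 [228. 196.] [ 0.5729 -0.1248  0.092 ] [[0.551, -0.134], [0.553, -0.116], [0.597, -0.122], [0.595, -0.141]]
right_mid 0.8 [144.  98.] [ 0.468  -0.2182  0.092 ] [[0.454, -0.264], [0.454, -0.171], [0.477, -0.173], [0.477, -0.269]]
[ 0.53722047 -0.05020795  0.20546654] [-0.15024033  0.24010191 -0.08247327] box fit corners px:
```

View pics/w1.png

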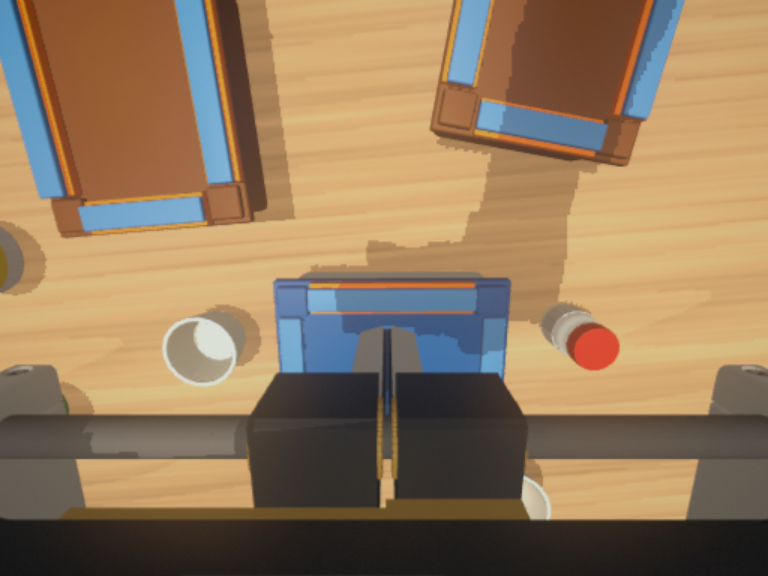

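```bash
python3 - <<'E'
from h import *
w=dict(np.load("w.npz"))
for u,v in((307,289),(476,289),(476,312),(307,312),(391,300.5)): print(np.round(ray(w,u/1.5,v/1.5,.092),4))
print('corner',*[np.round(ray(w,u/1.5,v/1.5,.084),4) for u,v in((275,281),(509,281))])
print("tcp px*1.5",1.5*proj(w,status.get_state()["eef_pos"]))
E
```

```text
[ 0.5313 -0.1096  0.092 ]
[0.5419 0.0172 0.092 ]
[0.5599 0.0166 0.092 ]
[ 0.5492 -0.112   0.092 ]
[ 0.5455 -0.0473  0.092 ]
corner [ 0.5247 -0.1352  0.084 ] [0.5397 0.0443 0.084 ]
tcp px*1.5 [399.76022748 341.12969783]
```

```bash
python3 -m crank '[{"grip":0,"travel":[10,2.5,6.5],"angular":[0,0,0]},{"grip":0,"travel":[35,0,0],"angular":[0,0,0]},{"grip":0,"travel":[35,0,0],"angular":[0,0,0]},{"grip":0,"travel":[22,0,0],"angular":[0,0,0]},{"grip":0,"travel":[0,0,0],"angular":[0,0,0]}]'; python3 - <<'E'
from h import *
s=vision.read_camera("side"); cv2.imwrite("pics/s1.png",cv2.resize(s["image"][120:260,220:360,::-1],None,fx=4.2,fy=4.2,interpolation=cv2.INTER_CUBIC))
st=status.get_state(); print(st["eef_pos"],st["contact_force"])
E
```

```text
time_s: 4.3
eef_pos: [0.5413, -0.042, 0.1015]
eef_rot: [[-0.004, 0.074, 0.997], [0.0, 0.997, -0.074], [-1.0, 0.0, -0.004]]
contact_force: [-0.6, 0.2, 0.3]
finger_gap: 0.006
[ 0.54232025 -0.04217378  0.10278483] [0.59802792 0.44697405 0.21308975]
```

View pics/s1.png

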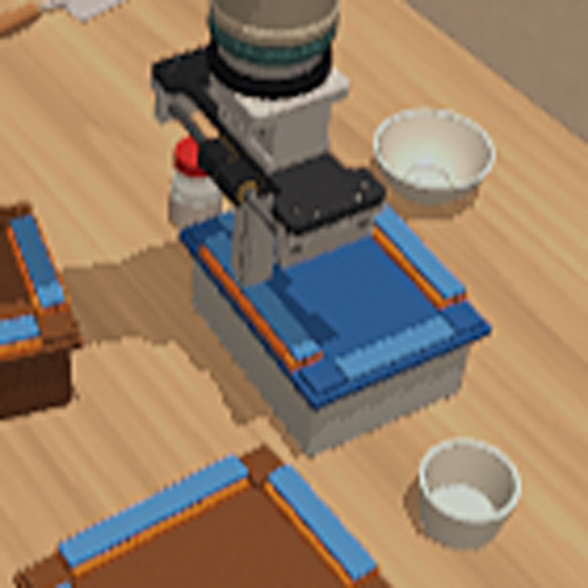

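```bash
python3 -m crank '[{"grip":0,"travel":[6,-3,2],"angular":[0,0,0]},{"grip":0,"travel":[4,0,0],"angular":[0,0,0]},{"grip":0,"travel":[3,0,0],"angular":[0,0,0]},{"grip":0,"travel":[0,0,0],"angular":[0,0,0]}]'
```

```text
time_s: 4.85
eef_pos: [0.5448, -0.0463, 0.0911]
eef_rot: [[0.001, 0.076, 0.997], [-0.0, 0.997, -0.076], [-1.0, -0.0, 0.001]]
contact_force: [-0.8, -0.3, 4.8]
finger_gap: 0.007
```

In contact at about z = 0.091 m with 4.8 N, as expected. I'll keep pressing.

```bash
python3 -m crank '[{"grip":0,"travel":[2,0,0],"angular":[0,0,0]},{"grip":0,"travel":[2,0,0],"angular":[0,0,0]},{"grip":0,"travel":[2,0,0],"angular":[0,0,0]},{"grip":0,"travel":[0,0,0],"angular":[0,0,0]}]'
```

```text
time_s: 5.35
eef_pos: [0.5444, -0.046, 0.0843]
eef_rot: [[-0.0, 0.076, 0.997], [0.0, 0.997, -0.076], [-1.0, 0.0, -0.0]]
contact_force: [0.6, 0.6, 0.2]
finger_gap: 0.003
```

```bash
python3 -m crank '[{"grip":0,"travel":[2,0,0],"angular":[0,0,0]},{"grip":0,"travel":[-16,0,0],"angular":[0,0,0]},{"grip":0,"travel":[-17,0,10],"angular":[0,0,0]},{"grip":0,"travel":[0,0,40],"angular":[0,0,0]},{"grip":0,"travel":[0,0,40],"angular":[0,0,0]}]';python3 -m crank '[{"grip":0,"travel":[0,0,32],"angular":[0,0,0]},{"grip":0,"travel":[12,0,0],"angular":[0,0,0]},{"grip":0,"travel":[0,0,0],"angular":[0,0,0]}]'; python3 w.py w2; python3 - <<'E'
from h import *
s=vision.read_camera("side"); cv2.imwrite("pics/s2.png",cv2.resize(s["image"][120:260,220:360,::-1],None,fx=4.2,fy=4.2,interpolation=cv2.INTER_CUBIC))
st=status.get_state(); print(st["eef_pos"],st["contact_force"])
E
```

```text
time_s: 5.98
eef_pos: [0.6354, -0.0529, 0.1163]
eef_rot: [[0.001, 0.076, 0.997], [0.0, 0.997, -0.076], [-1.0, 0.0, 0.001]]
contact_force: [0.6, 0.1, -0.8]
finger_gap: 0.005
time_s: 6.35
eef_pos: [0.6637, -0.0551, 0.1018]
eef_rot: [[-0.004, 0.076, 0.997], [0.0, 0.997, -0.076], [-1.0, -0.0, -0.004]]
contact_force: [-0.5, -0.0, -0.1]
finger_gap: 0.005
front_mid 0.9 [ 56. 254.] [ 0.547 -0.048  0.092] [[0.534, -0.108], [0.544, 0.014], [0.561, 0.014], [0.552, -0.111]]
back_mid 0.71 [217. 242.] [ 0.6559 -0.0655  0.092 ] [[0.645, -0.119], [0.655, 0.007], [0.681, 0.007], [0.671, -0.123]]
back_mid 0.64 [323. 378.] [0.7561 0.0385 0.092 ] [[0.708, 0.013], [0.711, 0.064], [0.78, 0.068], [0.776, 0.014]]
left_mid 0.81 [143. 364.] [0.6084 0.0239 0.092 ] [[0.652, 0.012], [0.567, 0.019], [0.57, 0.037], [0.656, 0.032]]
right_mid 0.84 [139. 145.] [ 0.5944 -0.1281  0.092 ] [[0.557, -0.134], [0.557, -0.116], [0.641, -0.122], [0.642, -0.143]]
right_mid 0.56 [219. 244.] [ 0.658 -0.064  0.092] [[0.67, -0.122], [0.645, -0.118], [0.656, 0.007], [0.681, 0.007]]
[ 0.66367911 -0.05510994  0.10181505] [-0.49978523 -0.0202087  -0.13982771] box fit corners px:
[ 0.66581946 -0.05531326  0.10396171] [ 0.15431349  0.62886701 -0.29653439]
```

View pics/s2.png

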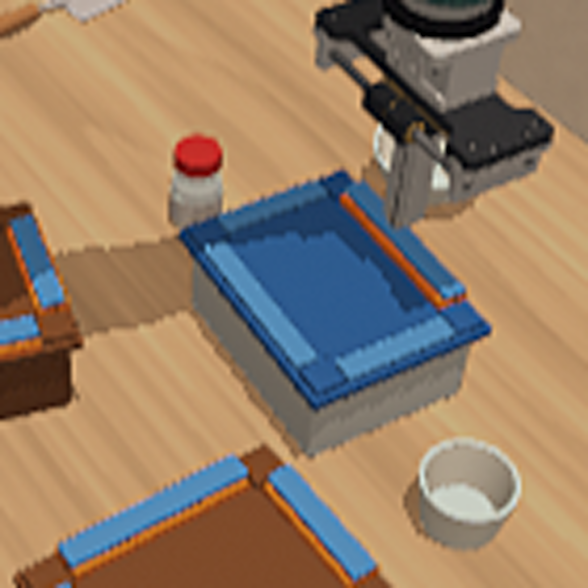

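View pics/w2.png

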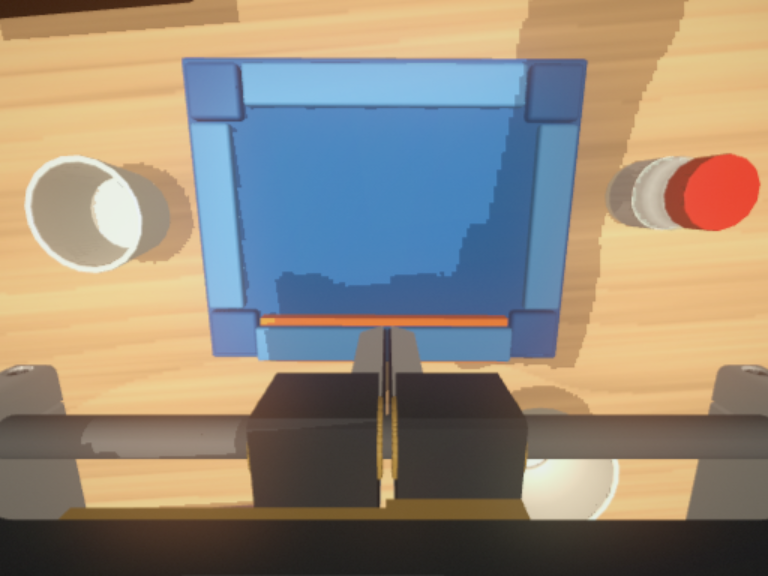

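```bash
python3 - <<'E'
from h import *
w=dict(np.load("w.npz"))
for u,v in((260,328),(508,326),(384,344),(258,359),(510,360)): print(np.round(ray(w,u/1.5,v/1.5,.092),4))
E
```

```text
[ 0.6535 -0.1171  0.092 ]
[0.6618 0.0063 0.092 ]
[ 0.6666 -0.056   0.092 ]
[ 0.6698 -0.1206  0.092 ]
[0.6801 0.0072 0.092 ]
```

Back section middle is at (0.667, -0.056). The TCP is within 1–2 mm of it, so I'll press.

```bash
python3 -m crank '[{"grip":0,"travel":[7,0,0.5],"angular":[0,0,0]},{"grip":0,"travel":[4,0,0],"angular":[0,0,0]},{"grip":0,"travel":[2,0,0],"angular":[0,0,0]},{"grip":0,"travel":[0,0,0],"angular":[0,0,0]}]'; python3 -m crank '[{"grip":0,"travel":[2,0,0],"angular":[0,0,0]},{"grip":0,"travel":[2,0,0],"angular":[0,0,0]},{"grip":0,"travel":[2,0,0],"angular":[0,0,0]},{"grip":0,"travel":[2,0,0],"angular":[0,0,0]},{"grip":0,"travel":[0,0,0],"angular":[0,0,0]}]'
```

```text
time_s: 7.15
eef_pos: [0.6663, -0.0554, 0.0909]
eef_rot: [[-0.001, 0.076, 0.997], [0.0, 0.997, -0.076], [-1.0, 0.0, -0.001]]
contact_force: [-1.4, -0.0, 6.2]
finger_gap: 0.007
time_s: 7.78
eef_pos: [0.6666, -0.0554, 0.0842]
eef_rot: [[0.0, 0.076, 0.997], [0.0, 0.997, -0.076], [-1.0, 0.0, 0.0]]
contact_force: [-4.4, 0.9, 12.7]
finger_gap: 0.008
```

```bash
python3 -m crank '[{"grip":0,"travel":[-20,0,0],"angular":[0,0,0]},{"grip":0,"travel":[-40,0,0],"angular":[0,0,0]},{"grip":0,"travel":[-40,0,0],"angular":[0,0,0]},{"grip":0,"travel":[0,0,20],"angular":[0,0,0]},{"grip":0,"travel":[0,0,0],"angular":[0,0,0]}]'; python3 w.py w3; python3 - <<'E'
from h import *
s=vision.read_camera("side"); cv2.imwrite("pics/s3.png",cv2.resize(s["image"][120:260,220:360,::-1],None,fx=4.2,fy=4.2,interpolation=cv2.INTER_CUBIC))
E
```

```text
time_s: 8.4
eef_pos: [0.6876, -0.0569, 0.1832]
eef_rot: [[0.002, 0.076, 0.997], [-0.0, 0.997, -0.076], [-1.0, 0.0, 0.002]]
contact_force: [-0.7, 0.6, -0.5]
finger_gap: 0.005
front_mid 0.82 [ 49. 257.] [ 0.5463 -0.0463  0.092 ] [[0.534, -0.108], [0.543, 0.015], [0.562, 0.015], [0.552, -0.11]]
back_mid 0.76 [179. 257.] [ 0.6667 -0.0555  0.092 ] [[0.652, -0.118], [0.66, 0.005], [0.679, 0.005], [0.671, -0.12]]
left_mid 0.97 [115. 338.] [0.6099 0.0276 0.092 ] [[0.654, 0.013], [0.568, 0.02], [0.57, 0.038], [0.656, 0.033]]
right_mid 0.92 [116. 176.] [ 0.5988 -0.129   0.092 ] [[0.557, -0.135], [0.557, -0.117], [0.643, -0.123], [0.643, -0.143]]
[ 0.68764    -0.05693845  0.18322013] [-0.67122441  0.56884559 -0.49845994] box fit corners px:
```

View pics/s3.png

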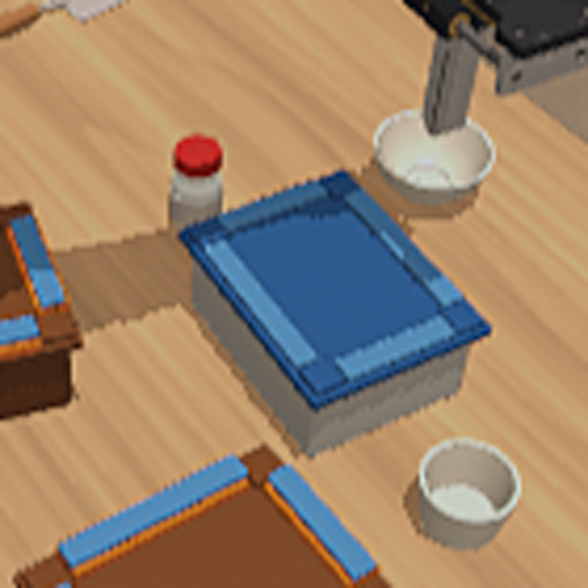

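View pics/w3.png

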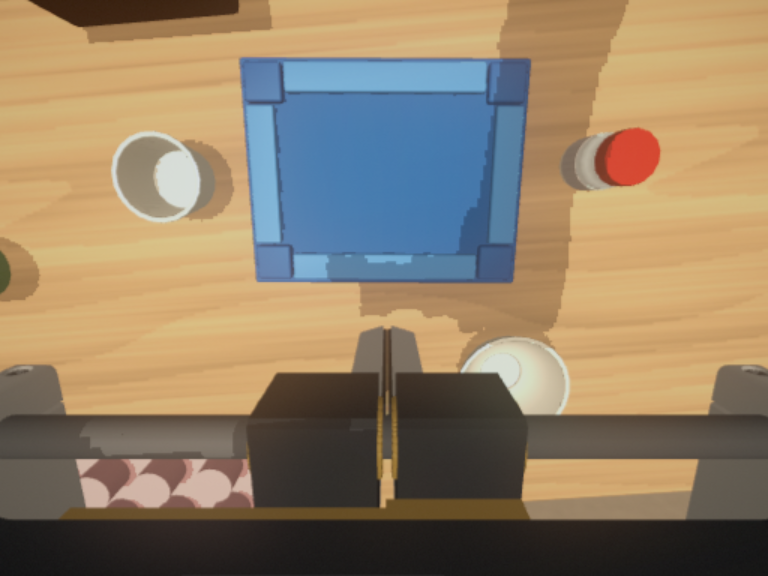

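The side and wrist views show all four sections flush with the corners and no orange. In the wrist view, front is at row 75, back at row 266, and left and right are at columns 508 and 263. The box and its neighbours haven't moved, and the gripper is clear.

```bash
python3 - <<'E'
from h import *
print(job.job_done(), status.get_state()["time_s"])
E
```

```text
the job is handed in; nothing more can be done
the job is handed in; nothing more can be done
```

The biscuit box lid is closed: all four rim sections are down and no orange seal shows. I handed the job in shortly after 8.4 s on the robot's clock, well inside the 40 s limit.

- **Front and back:** I pressed each in the middle with the shut fingertips, straight down. Contact came at about 91 mm, with 5–6 N of resistance. Both ended with the fingertips at 84 mm, level with the corners. The back section bottomed out at 12.7 N, and the front's resistance vanished as it snapped down.
- **Left and right:** these were already shut, so I did not press them. I judged that from the camera images alone.
- **Last checks:** the side and wrist pictures show all four sections level with the corners. In those views the box, spice jar, ramekin and bowl stand where they were, and the gripper is about 180 mm up and touching nothing. I did not re-measure the mug, can, sauce bottle or spatula, but the arm did not go down near any of them.
- **Disagreements:** the side and top cameras differed by about 5 mm on where the box stands. The wrist camera settled it before each press. No check failed.

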